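Fit the gauge block in the gap it fits and hold the keeper tile flush

ROBOT

A 6-joint arm with a two-finger parallel gripper is mounted at the origin on a cart in front of the work surface, level with it; the furniture and walls round the work are solid. World frame = base frame: x ahead of the robot, y to its left, z up, the work surface at z = 0. Lengths are in m, angles in rad, forces in N, time in s.
With the tool pointing down it reaches from about 0.375 to 0.975 m from the base axis. Payload 3.8 kg.
Tool frame: the origin (TCP) lies on the centre line of the jaws, within the pads' length; the fingertips stand 22 mm ahead of it and the grasp point (between the pads) lies 3 mm ahead of it; z points along the fingers, y is the line along which they close (so a half turn about z gives the same grasp; the last joint's range is limited). The gripper opens to 85 mm and grips with 20 to 120 N. Pads are 22 mm wide; open, the fingers measure 114 mm over their backs; the gripper's body (76 mm by 85 mm) begins 54 mm behind the grasp point. The pads swing forward as they close: fully open they stand 13 mm farther back than shut.
Start: joints at [1.182, 0.264, 1.604, -0, 1.274, -0.037], TCP at [0.233, 0.634, 0.228] pointing down, gripper open.
Joint ranges: [-2.63, 2.63], [-0.94, 2.18], [0.31, 2.57], [-1.31, 4.45], [0, 2.66], [-2.55, 2.55]. Speed limits (rad/s): [2.57, 2.57, 3.14, 3.14, 3.14, 3.14].

INTERFACE

Orientations are given as a rotation vector (axis times angle).
In Python, from station import bot gives the robot as it stands.
- The arm moves only by the tool servo_tool, never from a script. Its argument "commands" is a list that holds one entry, the list of rows, each a list of 5 numbers: the shift along the tool's x, y, z in m, then the turn about the tool's z in degrees, then the finger opening in m, from 0 to 0.0854. In form: [[[x, y, z, turn, hand], ...]]. A call has 1 to 12 rows; each row is the pose to reach, as a shift and turn from the pose commanded when the call began, along the tool's axes at that moment; what a row does not reach only later rows make up. A row lasts 1/10 s, in which the tool goes at most 50 mm and 8.59 degrees, less where a joint would pass 70% of its speed; a pose out of reach is approached as far as the arm can. A call with a gripper value outside its range is refused whole. The fingers move at their own pace and stop on an object; "force" is the grip in N (left out, the last holds). Time passes only in rows, so rows that repeat a pose let the fingers close. It gives the time, the measured TCP pose, the force, the opening and the grip force at its end, in the units of the state.
- bot.observe(): the state, without advancing time (a new reading comes with each control period).
- bot.capture(name): name is "side" or "top"; returns a dict with "color" (400x640x3 uint8, red, green, blue), "K" (3x3 intrinsics, pixels), "view" (4x4, takes a point from world to camera coordinates). Camera axes: x right, y down, z forward; pixel columns grow to the right and rows downward; lengths in m; the calibration is good to about 2 mm. A picture is of the moment at which its call begins. There is no depth.
- bot.job_done(): hands the job in; it is judged then, once.
The state is a dict: "clock": time; "joint_positions": joint angles; "qvel": joint speeds; "joint_efforts": joint torques, N m; "position": TCP position; "orientation": TCP orientation; "force": force on the tool from outside, world axes, zero at the start; "torque": the same for the moment, N m; "finger_gap": finger opening in m; "finger_force": force on a finger pad.
Only numpy, scipy, OpenCV 4.12 (cv2) and the standard library are available. Lean on these libraries where they do the work, as an engineer would, in place of code of your own. Each camera call takes 0.05 s, during which the arm holds its last target. There are 200 camera calls.

TASK

Two grey gap gauges stand on the bench: slide the largest steel gauge block (the spacer) fully home into the one whose gap is wide enough for it and let go of it, leaving the gauge with the narrow gap untouched. Then pick up the upright white ceramic tile, lift it just clear of the bench and press it, upright and centred, flush against the front face of that same gauge so that it closes the mouth of the gap. Finish while still gripping the tile and pressing it there; do not shove the other loose things about.

Things in the scene. Friction and masses are not known exactly. Their poses are not given: they have to be found in the camera images.
- spacer_center (a point): Centre of the spacer, the largest steel gauge block: 30 (its x) x 15 (its y) x 18 mm (z, up), 0.06 kg, loose, standing on the bench. Two smaller gauge blocks (12 and 9 mm wide) farther back are not part of the job.
- tile_center (a point): Centre of the white ceramic tile, loose, standing upright on the bench: 16 (its x, thickness) x 48 (its y, width) x 56 mm (z, up), 0.13 kg. Its two 48 x 56 mm faces are alike.
- wide_gauge: Wide gauge: grey block fixed to the bench, 36 mm wide (y) x 50 mm long (x), two steel jaws on top; a 10 mm high foot sticks out 21 mm behind. Origin: underside centre of the block; x points from front to back, z up. Its front face is upright and flat from the bench to the jaws' tops at 39 mm. The gap, 18 mm wide, is open at the front and above.
- wide_gauge_mouth (a point): Mouth of the wide gap: middle of the gap, in the front face, on the gap's floor, 32 mm above the bench; x points into the gap, y across, z up. Jaws flank the gap 7 mm high; a stop ends it 31.5 mm in; the mouth is flared 4 mm at 45 degrees each side. The spacer lies in it lengthwise, its upper 11 mm proud of the jaws (hold it there); fully home its outer end is 1.5 mm inside the front.
- narrow_gauge: Narrow gauge: same make, outer size and axes, but its gap is 11 mm wide, too narrow for the spacer; not to be touched. Which gauge stands left or right varies.
- narrow_gauge_mouth (a point): The same point and axes for the gap of the narrow gauge.
- block_mid: Bystander: steel gauge block 30 x 12 x 12 mm, loose; origin at the centre of its underside.
- block_small: Bystander: steel gauge block 30 x 9 x 7 mm, loose; origin at the centre of its underside.
- loupe: Bystander: black loupe, 31 mm across and 31 mm high, loose; origin at the centre of its underside.
- oil_bottle: Bystander: small amber oil bottle with a red spout, 36 mm across and 92 mm high, loose; origin at the centre of its underside.
There are look-alikes about, which are no part of the job. Of the things shaped like the part that bears tile_center, the white one is meant.

How it is judged:
On the way:
1. the spacer lies on the floor of the wide gap, in it to within 6 mm of fully home, and is let go (x of spacer_center in the frame of wide_gauge_mouth between 0.0105 and 0.019 m and y of spacer_center in the frame of wide_gauge_mouth between -0.004 and 0.004 m and z of spacer_center in the frame of wide_gauge_mouth between 0.007 and 0.011 m and contact force between the fingers and spacer below 0.1 N), for 0.2 s.
At the end, for the whole second after the job is handed in: Spacer on the wide gap's floor, within 3.5 mm of fully home, untouched by the gripper; tile held by the fingers, 1 to 18 mm clear of the bench, upright and flat on the gauge's front (2.5 mm, 4 degrees), centred to 9 mm, pressed with more than 2 N, at rest (x of spacer_center in the frame of wide_gauge_mouth between 0.013 and 0.019 m and y of spacer_center in the frame of wide_gauge_mouth between -0.004 and 0.004 m and z of spacer_center in the frame of wide_gauge_mouth between 0.007 and 0.011 m and contact force between the fingers and spacer below 0.1 N and x of tile_center in the frame of wide_gauge_mouth between -0.0105 and -0.006 m and y of tile_center in the frame of wide_gauge_mouth between -0.009 and 0.009 m and height (world z) of tile_center between 0.029 and 0.046 m and angle between tile_center's own z axis and vertical below 0.07 rad and angle between the x axis of tile_center and the x axis of wide_gauge_mouth, either way round below 0.07 rad and contact force between tile and wide_gauge above 2 N and contact force between the fingers and tile above 2 N and linear speed of tile below 0.02 m/s); the arm keeps its last pose, push and grip.
It fails at once if the narrow gauge is touched by the robot, the spacer or the tile (contact force between narrow_gauge and anything else above 1 N).
It fails at once if a bystander is shoved by more than 30 mm (distance of any of block_mid, block_small, loupe, oil_bottle from where it was at the start of the episode above 0.03 m).
It also fails if it takes over 67 s, if anything falls off the work surface, if the arm or the gripper's body presses on something with over 40 N, if the wrist force passes 120 N, or if a joint passes its speed limit or range.

## Working session

There is one attempt and no reset: what is moved stays moved. The work goes in short steps, Python scripts to look and compute and a tool call to move; the robot and the scene stay as the last step left them, time stands still between calls to the robot, and variables do not carry over. Pictures are saved under pics/ and viewed, at most 10 in all, crops included, and the job is handed in when it is done.

Besides the shell and the picture viewer there is one more tool, called after "Request:" as name(argument=value, ...), one argument or row to a line, values as JSON. servo_tool: Moves the arm, as the interface text tells. Its arguments: {"type":"object","properties":{"commands":{"type":"array"},"force":{"type":"number"}},"required":["commands"]}

```bash
mkdir -p pics; ls; python3 - <<'E'
from station import bot
import cv2,numpy as np,pickle
d={}
for n in("side","top"):
    c=bot.capture(n);d[n]=c;cv2.imwrite(f"pics/{n}0.png",c["color"][:,:,::-1])
    print(n,c["K"].round(1).tolist(),c["view"].round(3).tolist())
pickle.dump(d,open("d0.pkl","wb"))
s=bot.observe();print({k:np.round(v,3).tolist() for k,v in s.items()})
E
```

```text
pics
side [[408.4, 0.0, 319.8], [0.0, 408.4, 204.8], [0.0, 0.0, 1.0]] [[0.823, -0.567, -0.016, -0.297], [-0.323, -0.446, -0.834, 0.322], [0.466, 0.692, -0.551, 0.476], [0.0, 0.0, 0.0, 1.0]]
top [[396.9, 0.0, 315.6], [0.0, 396.9, 204.5], [0.0, 0.0, 1.0]] [[0.009, -0.999, 0.032, 0.191], [-0.996, -0.012, -0.087, 0.531], [0.088, -0.031, -0.996, 0.879], [0.0, 0.0, 0.0, 1.0]]
{'clock': 0.1, 'joint_positions': [1.182, 0.265, 1.605, 0.0, 1.274, -0.037], 'qvel': [0.001, -0.001, -0.005, 0.002, 0.0, -0.001], 'joint_efforts': [0.0, -51.67, -36.859, -0.0, 0.006, -0.0], 'position': [0.232, 0.633, 0.227], 'orientation': [-0.55, -3.093, 0.003], 'force': [0.08, -0.114, -0.177], 'torque': [-0.034, 0.013, -0.005], 'finger_force': 0.0, 'finger_gap': 0.086}
```

View pics/top0.png

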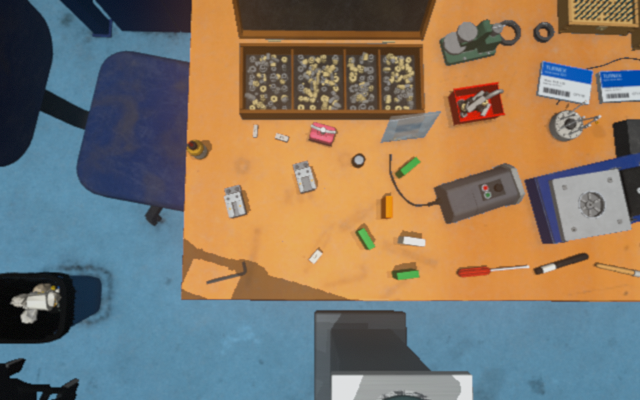

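View pics/side0.png

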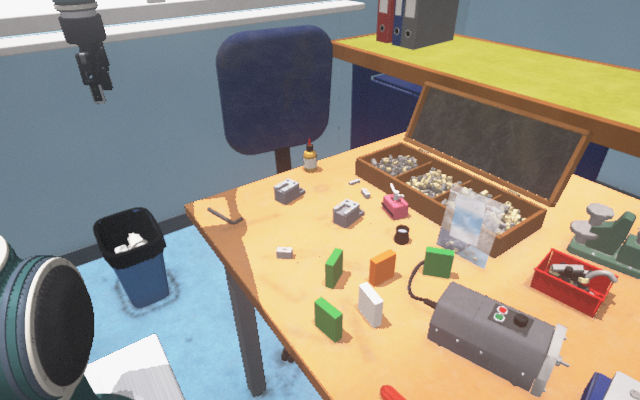

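The top view shows the gauges at about (235,203) and (305,178), the spacer at (316,256) and the white tile at (411,239). Green and orange look-alikes stand around the tile. I'll zoom in next.

```bash
python3 - <<'E'
import cv2,pickle,numpy as np
d=pickle.load(open("d0.pkl","rb"))
t=d["top"]["color"][:,:,::-1];s=d["side"]["color"][:,:,::-1]
R=lambda a,f:cv2.resize(a,None,fx=f,fy=f,interpolation=cv2.INTER_CUBIC)
a=R(t[150:290,215:335],4) ;b=R(s[170:270,265:375],5)  # 480x560
cv2.imwrite("pics/c1.png",a);cv2.imwrite("pics/c2.png",b)
E
```

```text
(no output)
```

View pics/c1.png

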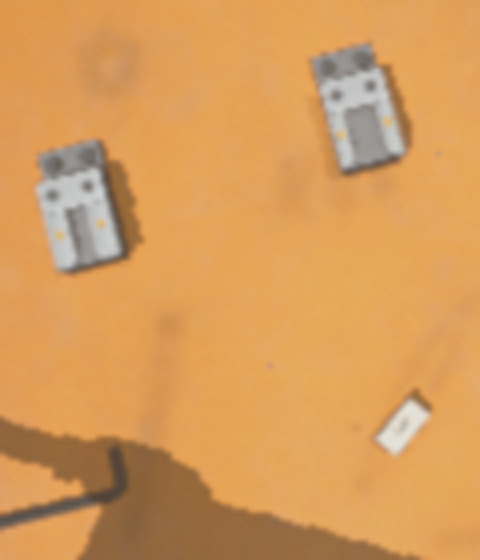

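View pics/c2.png

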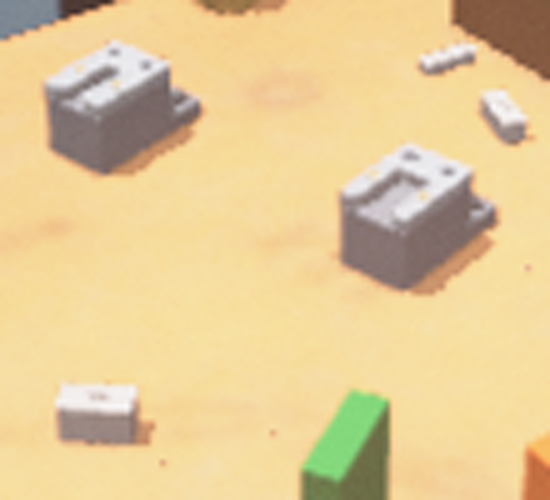

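The wide gap is on the right-hand gauge, at (305,178) top and (347,213) side; its mouth faces the robot. The other gauge's gap is a narrow slot. Next I measure with masks.

```bash
cat > h.py <<'E'
import cv2,numpy as np,pickle
def ray(c,uv,z):
    uv=np.atleast_2d(np.float64(uv));R=c["view"][:3,:3];t=c["view"][:3,3]
    o=-R.T@t;d=np.c_[uv,np.ones(len(uv))]@np.linalg.inv(c["K"]).T@R
    return o+d*((z-o[2])/d[:,2])[:,None]
def proj(c,P):
    p=np.atleast_2d(P)@c["view"][:3,:3].T+c["view"][:3,3];p=p@c["K"].T;return p[:,:2]/p[:,2:]
def blobs(c,box,lo,hi,f=4):
    x0,y0,x1,y1=box;im=cv2.resize(c["color"][y0:y1,x0:x1],None,fx=f,fy=f,interpolation=cv2.INTER_CUBIC)
    m=cv2.inRange(cv2.cvtColor(im,cv2.COLOR_RGB2HSV),lo,hi)
    cs,_=cv2.findContours(m,cv2.RETR_EXTERNAL,cv2.CHAIN_APPROX_NONE)
    return [((k[:,0]+.5)/f-.5+[x0,y0]) for k in sorted(cs,key=cv2.contourArea)[::-1] if cv2.contourArea(k)>f*f*4]
def rect(c,b,z):
    P=ray(c,b,z)[:,:2]
    r=cv2.minAreaRect(np.float32(P*1000));q=cv2.boxPoints(r)
    e=q[1]-q[0],q[2]-q[1];l=e[0] if np.hypot(*e[0])>np.hypot(*e[1]) else e[1]
    return np.round(r[0],1),np.round(sorted(r[1]),1),round(np.degrees(np.arctan2(l[1],l[0]))%180,1),np.round(q,1).tolist()
E
python3 - <<'E'
from h import *
d=pickle.load(open("d0.pkl","rb"));t=d["top"];s=d["side"]
for n,b,z,lo,hi in[("spacer",(305,240,330,272),.018,(0,0,170),(180,70,255)),("tile",(392,225,432,252),.056,(0,0,170),(180,60,255)),
  ("wideTop",(285,155,325,200),.039,(0,0,150),(180,70,255)),("wideAll",(285,155,325,200),.039,(0,0,90),(180,90,255)),("narrow",(217,180,252,225),.039,(0,0,150),(180,70,255)),
  ("green1",(350,220,380,255),.056,(40,100,60),(80,255,255)),("green2",(385,255,425,285),.056,(40,100,60),(80,255,255)),("orange",(378,190,396,222),.056,(8,150,60),(25,255,255)),("green3",(392,150,425,182),.056,(40,100,60),(80,255,255)),("loupe",(348,150,370,170),.031,(0,0,0),(180,255,70))]:
    for k in blobs(t,b,lo,hi)[:2]:print(n,*rect(t,k,z))
for n,b,z,lo,hi in[("spacer",(270,240,300,262),.018,(0,0,190),(180,60,255)),("spacerall",(270,240,300,262),.018,(0,0,90),(180,70,255)),("tile",(350,275,390,330),.056,(0,0,150),(180,60,255)),("wideTop",(325,195,365,232),.039,(0,0,190),(180,60,255))]:
    for k in blobs(s,b,lo,hi)[:2]:print("S",n,*rect(s,k,z))
for n,b in[("t",(217,150,335,272))]:
    pass
a=t["color"];b=s["color"]
U=lambda im,f:cv2.resize(im[:,:,::-1],None,fx=f,fy=f,interpolation=cv2.INTER_CUBIC)
cv2.imwrite("pics/c3.png",np.vstack([U(a[190:285,350:440],6)[:290*2]])); cv2.imwrite("pics/c4.png",U(b[250:345,300:450],5))
E
```

```text
spacer [412.5 196.7] [15.7 30.8] 141.3 [[395.5, 200.1999969482422], [419.6000061035156, 181.0], [429.3999938964844, 193.3000030517578], [405.3999938964844, 212.5]]
tile [448.3 -16.3] [17.6 48.3] 82.7 [[436.6000061035156, -39.20000076293945], [454.0, -41.400001525878906], [460.1000061035156, 6.5], [442.70001220703125, 8.699999809265137]]
wideTop [590.4 223.6] [37.8 65.5] 15.5 [[553.7999877929688, 233.0], [563.9000244140625, 196.60000610351562], [627.0, 214.10000610351562], [616.9000244140625, 250.5]]
wideAll [589.6 223.6] [38.8 67.9] 16.5 [[551.5999755859375, 232.5], [562.5999755859375, 195.39999389648438], [627.7000122070312, 214.6999969482422], [616.7000122070312, 251.89999389648438]]
narrow [532.3 379.2] [37.4 66.7] 13.9 [[495.5, 389.3999938964844], [504.5, 353.1000061035156], [569.2000122070312, 369.1000061035156], [560.2000122070312, 405.3999938964844]]
green1 [452.9  88.7] [17.7 48.2] 31.6 [[427.79998779296875, 83.5999984741211], [437.0, 68.5999984741211], [478.1000061035156, 93.80000305175781], [468.8999938964844, 108.80000305175781]]
green2 [376.4  -0.7] [16.8 48.9] 97.6 [[364
[... 532 characters left out ...]
7.9 31.4] 140.8 [[393.8999938964844, 199.60000610351562], [418.20001220703125, 179.6999969482422], [429.5, 193.60000610351562], [405.20001220703125, 213.39999389648438]]
S spacerall [407.2 190.1] [32.5 36.5] 54.4 [[383.3999938964844, 184.6999969482422], [409.79998779296875, 165.8000030517578], [431.0, 195.5], [404.70001220703125, 214.39999389648438]]
S tile [433.9 -33.1] [38.4 92.2] 49.4 [[389.29998779296875, -55.599998474121094], [418.5, -80.5999984741211], [478.5, -10.600000381469727], [449.29998779296875, 14.399999618530273]]
S wideTop [580.8 222.1] [38.5 59.1] 14.7 [[547.4000244140625, 233.1999969482422], [557.0999755859375, 196.0], [614.2999877929688, 211.0], [604.5, 248.1999969482422]]
```

View pics/c3.png

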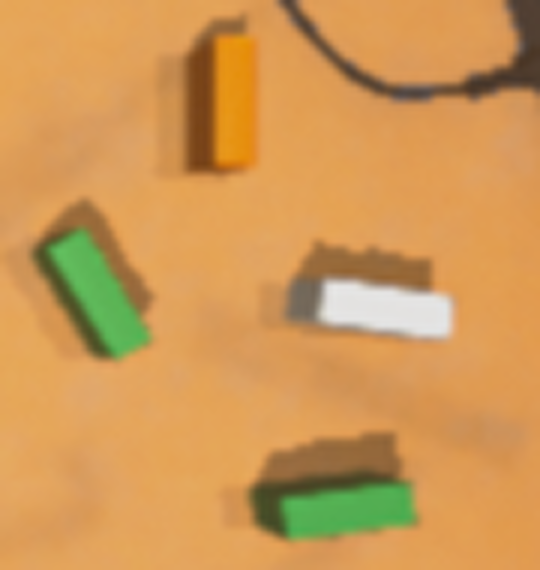

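The picture shows the white tile standing free at about (411,239), with room on both sides of its width for the fingers. The front-edge and side-edge lines of the wide gauge still need refining, and I need the tool yaw.

```bash
python3 - <<'E'
from h import *
from scipy.spatial.transform import Rotation as Ro
d=pickle.load(open("d0.pkl","rb"));t=d["top"];s=d["side"]
for c in(t,s):print("cam",(-c["view"][:3,:3].T@c["view"][:3,3]).round(3))
th=np.radians(15.5);ex=np.array([np.cos(th),np.sin(th)]);ey=np.array([-ex[1],ex[0]])
for lo in(130,150,170):
  P=ray(t,blobs(t,(285,155,325,200),(0,0,lo),(180,70,255),8)[0],.039)[:,:2]*1000
  q=np.c_[(P-[559,215])@ex,(P-[559,215])@ey]
  def fit(sel,a,b):
    k=np.polyfit(q[sel,a],q[sel,b],1);return np.degrees(np.arctan(k[0])).round(1),k.round(2)
  L=(q[:,1]>10)&(q[:,0]>6)&(q[:,0]<42);Rr=(q[:,1]<-10)&(q[:,0]>6)&(q[:,0]<42)
  F=(abs(q[:,1])<16)&(abs(q[:,1])>10)&(q[:,0]<10)
  print(lo,"L",fit(L,0,1),"R",fit(Rr,0,1),"F",fit(F,1,0))
M=Ro.from_rotvec([-0.55,-3.093,0.003]).as_matrix();print(M.round(3))
# gap floor (darker area on top)
im=cv2.cvtColor(cv2.resize(t["color"][160:195,292:318],None,fx=1,fy=1),cv2.COLOR_RGB2GRAY)
print(im[::2])
E
```

```text
cam [0.45  0.224 0.915]
cam [ 0.127 -0.354  0.527]
130 L (np.float64(0.0), array([ 0.  , 18.49])) R (np.float64(0.8), array([ 1.000e-02, -1.879e+01])) F (np.float64(-0.5), array([-0.01,  0.39]))
150 L (np.float64(0.0), array([ 0.  , 18.49])) R (np.float64(0.8), array([ 1.000e-02, -1.879e+01])) F (np.float64(0.1), array([0.  , 1.22]))
170 L (np.float64(0.0), array([ 0.  , 18.39])) R (np.float64(1.4), array([  0.03, -18.83])) F (np.float64(-0.3), array([-0.01,  2.56]))
[[-0.939  0.345 -0.   ]
 [ 0.345  0.939 -0.002]
 [-0.    -0.002 -1.   ]]
[[176 176 177 176 177 176 176 175 176 174 172 172 173 171 162 156 170 176
  176 176 177 177 176 176 176 175]
 [176 176 176 171 170 175 172 154 145 148 148 144 139 140 142 152 166 175
  177 177 177 176 177 177 176 175]
 [162 160 158 145 138 142 147 147 147 147 141 125 115 111 109 112 128 165
  177 177 176 176 177 177 175 176]
 [159 149 142 124 112 110 117 138 149 149 149 142 124 105 108 126 137 145
  137 131 141 167 176 176 177 175]
 [163 144 142 129 117 118 129 140 144 143 137 149 174 188 186 187 193 191
  159 128 128 159 175 177 177 176]
 [175 163 
[... 707 characters left out ...]
52 150 150
  168 187 196 195 165 129 114 128]
 [174 174 168 161 153 146 160 175 191 192 162 147 151 153 153 152 151 147
  152 181 195 200 189 149 121 129]
 [173 173 170 160 154 151 153 182 197 201 185 147 144 153 152 152 152 150
  148 163 190 202 198 173 137 139]
 [171 171 170 167 157 152 148 159 186 199 194 167 153 153 154 154 154 154
  151 144 139 145 151 154 149 167]
 [168 168 170 168 158 151 146 146 179 198 189 159 146 147 146 141 119 104
  102  99 101 108 126 156 173 176]
 [167 169 170 169 160 153 150 143 130 117 104 102 100 104 115 120 128 141
  150 156 165 170 172 175 175 175]
 [167 170 173 172 168 160 156 154 154 148 149 154 160 170 171 169 167 165
  165 166 167 170 172 174 174 175]]
```

```bash
cat > go.py <<'E'
import sys,numpy as np
from scipy.spatial.transform import Rotation as Ro
from station import bot
def to(x,y,z,ya):
    s=bot.observe();M=Ro.from_rotvec(s["orientation"]).as_matrix()
    e=M.T@(np.array([x,y,z])-s["position"]);cur=np.degrees(np.arctan2(M[1,1],M[0,1]))
    a=(ya-cur+90)%180-90
    print("shift mm",(e*1e3).round(1),"turn",round(-a,1),"| pos",(s["position"]*1e3).round(1),"yang",round(cur,1),"tilt",np.degrees(np.arccos(-M[2,2])).round(2),"F",s["force"].round(1),"gap",round(s["finger_gap"]*1e3,1),"ff",round(s["finger_force"],1),"t",round(s["clock"],2),"j6",s["joint_positions"][5].round(2))
if __name__=="__main__":to(*map(float,sys.argv[1:]))
E
python3 go.py .4125 .1967 .10 51.3
```

```text
shift mm [-319.5 -347.3  127.4] turn 18.5 | pos [232.3 633.  226.7] yang 69.8 tilt 0.12 F [ 0.1 -0.1 -0.2] gap 85.6 ff 0.0 t 0.1 j6 -0.04
```

Request:
servo_tool(
  commands=[
    [[-0.32, -0.347, 0.127, 18.5, 0.05], [-0.32, -0.347, 0.127, 18.5, 0.05], [-0.32, -0.347, 0.127, 18.5, 0.05], [-0.32, -0.347, 0.127, 18.5, 0.05], [-0.32, -0.347, 0.127, 18.5, 0.05], [-0.32, -0.347, 0.127, 18.5, 0.05], [-0.32, -0.347, 0.127, 18.5, 0.05], [-0.32, -0.347, 0.127, 18.5, 0.05], [-0.32, -0.347, 0.127, 18.5, 0.05], [-0.32, -0.347, 0.127, 18.5, 0.05], [-0.32, -0.347, 0.127, 18.5, 0.05], [-0.32, -0.347, 0.127, 18.5, 0.05]],
  ],
  force=30,
)

```text
clock: 1.3
position: [0.4132, 0.1968, 0.1005]
orientation: [-1.044, -2.962, 0.001]
force: [0.1, 0.0, 0.6]
finger_gap: 0.05
finger_force: 0.0
```

```bash
python3 go.py .4125 .1967 .032 51.3
```

```text
shift mm [ 0.4 -0.4 68.5] turn -0.1 | pos [413.2 196.8 100.5] yang 51.2 tilt 0.07 F [0.1 0.  0.6] gap 50.0 ff 0.0 t 1.3 j6 -0.5
```

Request:
servo_tool(
  commands=[
    [[0, 0, 0.04, 0, 0.05], [0, 0, 0.068, 0, 0.05], [0, 0, 0.068, 0, 0.05], [0, 0, 0.068, 0, 0.05], [0, 0, 0.068, 0, 0.012], [0, 0, 0.068, 0, 0.012], [0, 0, 0.068, 0, 0.012], [0, 0, 0.068, 0, 0.012], [0, 0, 0.068, 0, 0.012], [0, 0, 0.068, 0, 0.012], [0, 0, 0.068, 0, 0.012], [0, 0, 0.068, 0, 0.012]],
  ],
  force=40,
)

```text
clock: 2.5
position: [0.4134, 0.1975, 0.0329]
orientation: [-1.04, -2.964, 0.0]
force: [0.4, -0.8, -0.3]
finger_gap: 0.0118
finger_force: 0.0
```

```bash
python3 - <<'E'
from go import to
from h import *
from station import bot
to(.4125,.1967,.032,51.3)
s=bot.capture("side");u=proj(s,[.4125,.1967,.03])[0].astype(int);print(u)
cv2.imwrite("pics/g1.png",cv2.resize(s["color"][u[1]-60:u[1]+40,u[0]-60:u[0]+60,::-1],None,fx=5,fy=5,interpolation=cv2.INTER_CUBIC))
E
```

```text
shift mm [ 0.1 -1.2  0.9] turn 0.0 | pos [413.4 197.5  32.9] yang 51.3 tilt 0.01 F [ 0.4 -0.8 -0.3] gap 11.8 ff 0.0 t 2.5 j6 -0.5
[283 244]
```

View pics/g1.png

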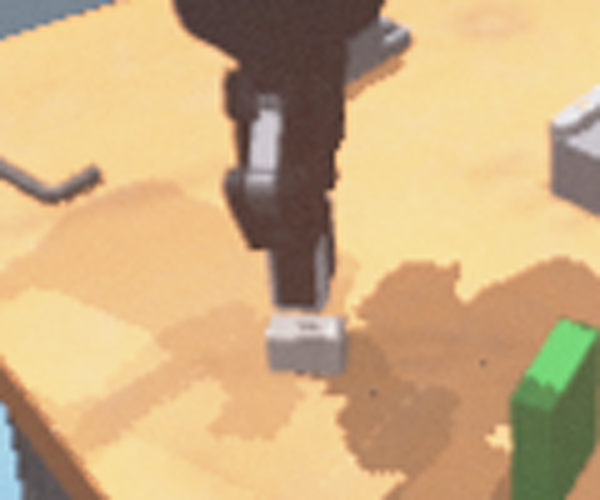

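The fingers closed just above the spacer: the gap is 11.8 mm and there's no contact. The visible fingertip's lower edge is at about pixel (283,245), so the tips sit higher than I assumed. I'll measure the tip height.

```bash
python3 - <<'E'
from h import *
d=pickle.load(open("d0.pkl","rb"));s=d["side"]
for w in(.006,.010,.014):
  for z in(.012,.016,.02,.024,.028):
    p=np.array([.4134,.1975,z])-np.array([.625,.78,0])*w
    print(w,z,proj(s,p).round(1)[0])
E
```

```text
0.006 0.012 [283.9 253.1]
0.006 0.016 [283.8 251.5]
0.006 0.02 [283.7 249.9]
0.006 0.024 [283.5 248.3]
0.006 0.028 [283.4 246.7]
0.01 0.012 [283.6 254.4]
0.01 0.016 [283.5 252.8]
0.01 0.02 [283.3 251.2]
0.01 0.024 [283.2 249.6]
0.01 0.028 [283.1 248. ]
0.014 0.012 [283.3 255.7]
0.014 0.016 [283.2 254.2]
0.014 0.02 [283.  252.6]
0.014 0.024 [282.9 250.9]
0.014 0.028 [282.8 249.3]
```

Request:
servo_tool(
  commands=[
    [[0, 0, 0, 0, 0.035], [0, 0, 0, 0, 0.035], [0, 0, 0, 0, 0.035], [0, 0, 0.01, 0, 0.035], [0, 0, 0.01, 0, 0.035], [0, 0, 0.01, 0, 0.012], [0, 0, 0.01, 0, 0.012], [0, 0, 0.01, 0, 0.012], [0, 0, 0.01, 0, 0.012], [0, 0, 0.01, 0, 0.012], [0, 0, 0.01, 0, 0.012]],
  ],
)

```text
clock: 3.65
position: [0.4135, 0.1977, 0.0231]
orientation: [1.04, 2.964, 0.0]
force: [-1.0, 0.0, -0.8]
finger_gap: 0.0118
finger_force: 0.0
```

```bash
python3 - <<'E'
from go import to
from h import *
from station import bot
to(.4125,.1967,.032,51.3)
s=bot.capture("side");u=proj(s,[.4125,.1967,.03])[0].astype(int);print(u)
cv2.imwrite("pics/g2.png",cv2.resize(s["color"][u[1]-40:u[1]+30,u[0]-45:u[0]+45,::-1],None,fx=7,fy=7,interpolation=cv2.INTER_CUBIC))
E
```

```text
shift mm [ 0.2 -1.4 -8.9] turn 0.0 | pos [413.5 197.7  23.1] yang 51.3 tilt 0.01 F [-1.   0.  -0.8] gap 11.8 ff 0.0 t 3.65 j6 -0.5
[283 244]
```

```bash
python3 - <<'E'
from h import *
g=cv2.imread("pics/g2.png",0)[3::7,3::7]
print("cols 274..292; rows from 204+20"); print(g[28:65,36:56:2])
E
```

```text
cols 274..292; rows from 204+20
[[ 70  71  71  70  68  69  69  72 205 221]
 [ 71  68  70  69  67  69  69  69 205 221]
 [ 67  73  70  73  70  69  73  70 194 213]
 [ 70  74  71  75  74  71  73  75 174 205]
 [ 69  71  70  73  71  72  71  93 167 206]
 [ 68  70  68  72  72  67  75 101 166 206]
 [153 138  78  70  72  68  98 103 153 205]
 [195 175  83  71  72  72 114 101 138 196]
 [205 183  91  71  70  69 119 112 137 192]
 [205 191  93  71  69  70 117 112 140 194]
 [205 194  94  72  67  69 106 117 165 199]
 [206 201  99  73  71  71 103 127 177 196]
 [206 203 101  68  73  74  95 129 189 200]
 [202 203 107  71  69  70  89 130 185 169]
 [201 205 113  70  70  74  91 124 182 188]
 [202 194 117  69  70  65  86 130 148 177]
 [195 187 129  68  70  73  97 132 125 172]
 [192 198 172 120 119 105 118 132 148 170]
 [192 220 204 196 195 194 177 164 152 130]
 [190 190 183 194 164 162 152 144 163 120]
 [187 156 148 151 132 132 129 131 145 119]
 [185 153 134 132 133 131 131 132 134 120]
 [183 158 132 131 130 130 131 135 135 120]
 [185 161 132 131 131 132 131 133 133 126]
 [186 167 131 131 132 129 127 132 133 125]
 [186 168 131 132 132 131 131 132 138 129]
 [186 182 161 164 128 124 123 133 135 136]
 [187 188 183 183 173 135 136 136 136 136]
 [188 189 188 187 190 177 140 139 139 138]
 [190 193 190 189 191 194 160 140 140 139]
 [192 192 192 190 193 203 171 142 141 141]
 [193 192 190 193 191 197 203 200 198 141]
 [193 192 191 193 192 205 213 213 212 141]
 [192 191 191 192 192 213 213 214 171 142]
 [189 192 191 193 193 214 213 188 141 142]
 [191 192 193 192 210 215 212 204 142 140]
 [189 191 194 194 216 214 212 184 142 142]]
```

View pics/g2.png

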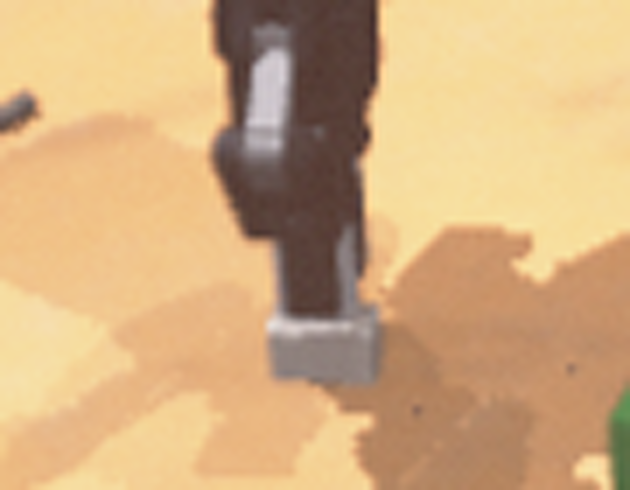

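The fingertip bottom is at row 249.5, just above the spacer top, so the tips really stand at about TCP height. I'll reopen, go 12 mm lower and close.

Request:
servo_tool(
  commands=[
    [[0, 0, 0, 0, 0.035], [0, 0, 0, 0, 0.035], [0, 0, 0, 0, 0.035], [0, 0, 0.012, 0, 0.035], [0, 0, 0.012, 0, 0.035], [0, 0, 0.012, 0, 0.008], [0, 0, 0.012, 0, 0.008], [0, 0, 0.012, 0, 0.008], [0, 0, 0.012, 0, 0.008], [0, 0, 0.012, 0, 0.008], [0, 0, 0.012, 0, 0.008]],
  ],
)

```text
clock: 4.8
position: [0.4134, 0.1976, 0.011]
orientation: [1.04, 2.964, 0.0]
force: [0.4, -0.4, -0.1]
finger_gap: 0.0133
finger_force: 39.0
```

```bash
python3 - <<'E'
from go import to
from h import *
from station import bot
to(.4125,.1967,.032,51.3)
s=bot.capture("side");u=[283,244]
g=s["color"][:,:,::-1]
cv2.imwrite("pics/g3.png",cv2.resize(g[204:274,238:328],None,fx=7,fy=7,interpolation=cv2.INTER_CUBIC))
print(g[240:264,274:294:2].mean(2).astype(int))
E
```

```text
shift mm [  0.1  -1.3 -21. ] turn 0.0 | pos [413.4 197.6  11. ] yang 51.3 tilt 0.01 F [ 0.4 -0.4 -0.1] gap 13.3 ff 39.0 t 4.8 j6 -0.5
[[ 68  71  73  76  71  70  70  72 126 180]
 [ 70  69  69  74  72  70  71  94 110 182]
 [ 67  68  71  67  68  68  69 108 106 156]
 [ 96  96  68  69  67  66  65 111  96 121]
 [180 179  95  70  68  70  83 123  84 120]
 [187 194 100  68  66  73  93 131  91 113]
 [189 191 106  70  68  67  90 126  94 106]
 [183 190 115  67  65  68  90 128 111 111]
 [183 188 118  70  69  72  91 131 121 113]
 [183 195 128  70  70  72  80 130 133 118]
 [181 198 133  70  68  70  78 132 146 117]
 [179 169 132  70  67  69  69 134 152 112]
 [179 156 132  70  68  69  67 135 142 111]
 [176 156 133  71  68  68  74 135 129 109]
 [175 160 129 107 102 104 101 137 135 111]
 [177 165 131 130 125 123 124 130 134 122]
 [177 165 134 131 134 131 126 130 132 124]
 [178 161 132 129 129 131 130 132 133 129]
 [179 173 134 119 132 120 118 123 133 129]
 [178 179 168 164 132 109 108 124 131 131]
 [177 181 179 180 170 128 123 131 132 136]
 [182 181 181 182 182 138 136 136 132 136]
 [183 183 181 182 184 118 133 136 133 135]
 [183 183 182 184 181 167 188 157 134 135]]
```

The grip is solid: 39 N, and the tip is about 11 mm above the spacer's underside. I'll lift, turn to the gap direction, and stop ahead of the mouth.

Request:
servo_tool(
  commands=[
    [[0, 0, -0.03, 0, 0.008], [0, 0, -0.064, 0, 0.008], [-0.03, 0.028, -0.064, -8, 0.008], [-0.06, 0.056, -0.064, -16, 0.008], [-0.089, 0.085, -0.064, -24, 0.008], [-0.089, 0.085, -0.064, -32, 0.008], [-0.089, 0.085, -0.064, -40, 0.008], [-0.089, 0.085, -0.064, -48, 0.008], [-0.089, 0.085, -0.064, -54.3, 0.008], [-0.089, 0.085, -0.064, -54.3, 0.008], [-0.089, 0.085, -0.064, -54.3, 0.008], [-0.089, 0.085, -0.064, -54.3, 0.008]],
  ],
)

```text
clock: 6.05
position: [0.536, 0.2085, 0.075]
orientation: [0.425, -3.113, -0.0]
force: [0.6, -0.4, -1.0]
finger_gap: 0.0133
finger_force: 39.3
```

```bash
python3 - <<'E'
from go import to
from h import *
from station import bot
to(.536,.208,.045,105.6)
d={n:bot.capture(n) for n in("top","side")};pickle.dump(d,open("d1.pkl","wb"))
t=d["top"]["color"][:,:,::-1];s=d["side"]["color"][:,:,::-1]
u=proj(d["top"],[.55,.21,.06])[0].astype(int);v=proj(d["side"],[.55,.21,.06])[0].astype(int);print(u,v)
R=lambda a:cv2.resize(a,(390,480),interpolation=cv2.INTER_CUBIC)
cv2.imwrite("pics/g4.png",np.hstack([R(t[u[1]-40:u[1]+40,u[0]-32:u[0]+33]),R(s[v[1]-40:v[1]+40,v[0]-32:v[0]+33])]))
E
```

```text
shift mm [ 0.1 -0.5 30. ] turn -0.1 | pos [536.  208.5  75. ] yang 105.5 tilt 0.0 F [ 0.6 -0.4 -1. ] gap 13.3 ff 39.3 t 6.05 j6 -1.51
[310 193] [336 205]
```

View pics/g4.png

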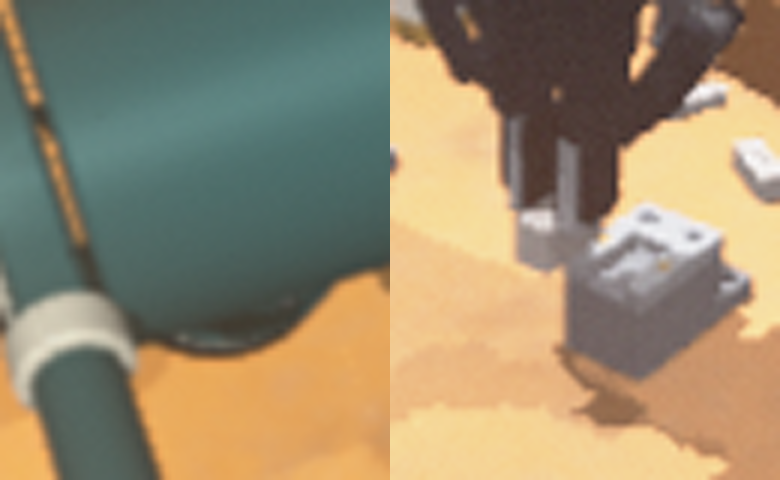

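Left panel (top): the arm hides the work. Right panel (side): the spacer is held level in front of the mouth and in line with it. I'll lower it, then slide it in.

Request:
servo_tool(
  commands=[
    [[0, 0, 0.0305, 0, 0.008], [0, 0, 0.0305, 0, 0.008], [0, 0, 0.0305, 0, 0.008], [-0.006, 0, 0.0305, 0, 0.008], [-0.012, 0, 0.0305, 0, 0.008], [-0.018, 0, 0.0305, 0, 0.008], [-0.021, 0, 0.0305, 0, 0.008], [-0.024, 0, 0.0305, 0, 0.008], [-0.024, 0, 0.0305, 0, 0.008]],
  ],
)

```text
clock: 7.05
position: [0.5597, 0.215, 0.0446]
orientation: [-0.427, 3.112, 0.0]
force: [-0.8, 0.7, -1.7]
finger_gap: 0.0132
finger_force: 39.3
```

```bash
python3 go.py .5759 .2194 .0435 105.6
```

```text
shift mm [-16.8  -0.2   1.1] turn 0.0 | pos [559.7 215.   44.6] yang 105.6 tilt 0.02 F [-0.8  0.7 -1.7] gap 13.2 ff 39.3 t 7.05 j6 -1.52
```

Request:
servo_tool(
  commands=[
    [[-0.004, 0, 0, 0, 0.008], [-0.008, 0, 0, 0, 0.008], [-0.012, 0, 0, 0, 0.008], [-0.014, 0, 0, 0, 0.008], [-0.015, 0, 0, 0, 0.008], [-0.016, 0, 0, 0, 0.008], [-0.016, 0, 0, 0, 0.008]],
  ],
)

```text
clock: 7.75
position: [0.5746, 0.2192, 0.0445]
orientation: [0.428, -3.112, 0.0]
force: [0.2, 0.6, -1.6]
finger_gap: 0.0131
finger_force: 39.3
```

```bash
python3 go.py .5759 .2194 .0435 105.6
```

```text
shift mm [-1.3 -0.2  1. ] turn 0.0 | pos [574.6 219.2  44.5] yang 105.6 tilt 0.0 F [ 0.2  0.6 -1.6] gap 13.1 ff 39.3 t 7.75 j6 -1.52
```

Request:
servo_tool(
  commands=[
    [[-0.001, 0, 0, 0, 0.008], [-0.002, 0, 0, 0, 0.008], [-0.003, 0, 0, 0, 0.008], [-0.003, 0, 0, 0, 0.008]],
  ],
)

```text
clock: 8.15
position: [0.5771, 0.2199, 0.0443]
orientation: [0.427, -3.111, 0.0]
force: [-1.0, -0.8, 0.6]
finger_gap: 0.0129
finger_force: 39.3
```

```bash
python3 go.py .5759 .2194 .0435 105.6
```

```text
shift mm [ 1.2 -0.2  0.8] turn 0.0 | pos [577.1 219.9  44.3] yang 105.6 tilt 0.06 F [-1.  -0.8  0.6] gap 12.9 ff 39.3 t 8.15 j6 -1.52
```

Request:
servo_tool(
  commands=[
    [[0, 0, 0.0005, 0, 0.008], [0, 0, 0.001, 0, 0.008], [0, 0, 0.001, 0, 0.008], [-0.001, 0, 0.001, 0, 0.008], [-0.002, 0, 0.001, 0, 0.008], [-0.002, 0, 0.001, 0, 0.008]],
  ],
)

```text
clock: 8.75
position: [0.5772, 0.22, 0.0429]
orientation: [0.427, -3.108, 0.001]
force: [-6.6, -1.2, 2.4]
finger_gap: 0.0131
finger_force: 39.7
```

```bash
python3 - <<'E'
from go import to
from h import *
from station import bot
to(.5759,.2194,.0435,105.6)
c=bot.capture("side");v=[345,208]
cv2.imwrite("pics/g5.png",cv2.resize(c["color"][v[1]-40:v[1]+30,v[0]-45:v[0]+45,::-1],None,fx=8,fy=8,interpolation=cv2.INTER_CUBIC))
E
```

```text
shift mm [ 1.4 -0.2 -0.6] turn 0.0 | pos [577.2 220.   42.9] yang 105.6 tilt 0.28 F [-6.6 -1.2  2.4] gap 13.1 ff 39.7 t 8.75 j6 -1.52
```

View pics/g5.png

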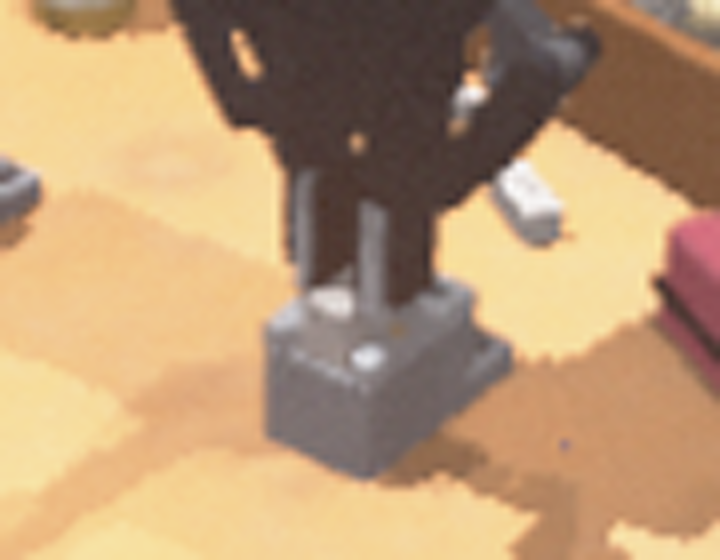

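The spacer is seated against the stop (−6.6 N along the gap, tips just clear of the jaws). I'll open the fingers and rise.

Request:
servo_tool(
  commands=[
    [[0.001, 0, 0, 0, 0.035], [0.001, 0, 0, 0, 0.035], [0.001, 0, 0, 0, 0.035], [0.001, 0, 0, 0, 0.035], [0.001, 0, -0.02, 0, 0.035], [0.001, 0, -0.06, 0, 0.04], [0.001, 0, -0.1, 0, 0.06], [0.001, 0, -0.1, 0, 0.08], [0.001, 0, -0.1, 0, 0.08]],
  ],
)

```text
clock: 9.7
position: [0.5799, 0.2208, 0.1456]
orientation: [-0.427, 3.108, 0.001]
force: [-0.2, 0.3, -0.6]
finger_gap: 0.0796
finger_force: 0.0
```

```bash
python3 go.py .4483 -.0163 .143 82.7
```

```text
shift mm [ 190.6 -192.8    1.7] turn 22.9 | pos [579.9 220.8 145.6] yang 105.6 tilt 0.25 F [-0.2  0.3 -0.6] gap 79.6 ff 0.0 t 9.7 j6 -1.52
```

Request:
servo_tool(
  commands=[
    [[0.19, -0.193, 0, 22.9, 0.083], [0.19, -0.193, 0, 22.9, 0.083], [0.19, -0.193, 0, 22.9, 0.083], [0.19, -0.193, 0, 22.9, 0.083], [0.19, -0.193, 0, 22.9, 0.083], [0.19, -0.193, 0, 22.9, 0.083], [0.19, -0.193, 0, 22.9, 0.083], [0.19, -0.193, 0, 22.9, 0.083], [0.19, -0.193, 0, 22.9, 0.083]],
  ],
)

```text
clock: 10.6
position: [0.4477, -0.016, 0.1429]
orientation: [-0.198, -3.135, -0.001]
force: [-0.6, -0.1, 0.0]
finger_gap: 0.0831
finger_force: 0.0
```

```bash
python3 - <<'E'
from go import to
from h import *
from station import bot
to(.4483,-.0163,.025,82.7)
t=bot.capture("top");pickle.dump(t,open("d2.pkl","wb"))
# spacer in gap: bright top at z=.05
for k in blobs(t,(285,155,325,200),(0,0,150),(180,70,255))[:1]:print(*rect(t,k,.039))
u=proj(t,[.575,.219,.05])[0].astype(int);print(u)
cv2.imwrite("pics/g6.png",cv2.resize(t["color"][u[1]-25:u[1]+25,u[0]-25:u[0]+25,::-1],None,fx=10,fy=10,interpolation=cv2.INTER_CUBIC))
E
```

```text
shift mm [ -0.7  -0.3 117.9] turn 0.1 | pos [447.7 -16.  142.9] yang 82.8 tilt 0.05 F [-0.6 -0.1  0. ] gap 83.1 ff 0.0 t 10.6 j6 -1.54
[590.2 223.5] [37.8 65.9] 15.5 [[553.4000244140625, 232.89999389648438], [563.5999755859375, 196.5], [627.0, 214.10000610351562], [616.9000244140625, 250.5]]
[306 182]
```

View pics/g6.png

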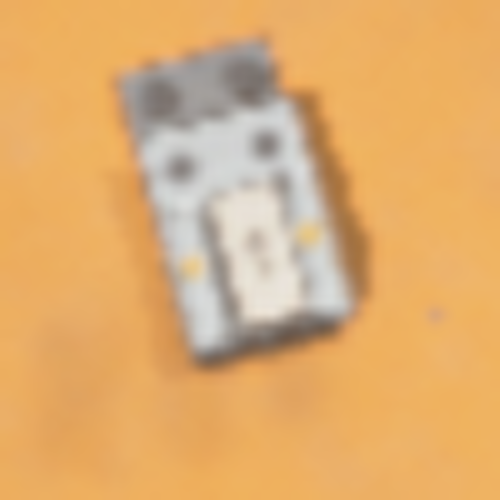

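The spacer sits in the gap with its top face centred at crop (257,251), i.e. about pixel (306.2,181.6), home against the stop. I'll check that with a ray and descend on the tile.

Request:
servo_tool(
  commands=[
    [[-0.0005, 0, 0.04, 0, 0.083], [-0.0005, 0, 0.08, 0, 0.083], [-0.0005, 0, 0.1, 0, 0.083], [-0.0005, 0, 0.118, 0, 0.083], [-0.0005, 0, 0.118, 0, 0.083], [-0.0005, 0, 0.118, 0, 0.04], [-0.0005, 0, 0.118, 0, 0.04], [-0.0005, 0, 0.118, 0, 0.04], [-0.0005, 0, 0.118, 0, 0.04], [-0.0005, 0, 0.118, 0, 0.04], [-0.0005, 0, 0.118, 0, 0.04], [-0.0005, 0, 0.118, 0, 0.04]],
  ],
  force=60,
)

```text
clock: 11.85
position: [0.4498, -0.0168, 0.0271]
orientation: [0.199, 3.132, 0.0]
force: [0.3, 0.7, 6.5]
finger_gap: 0.0465
finger_force: 62.7
```

```bash
python3 - <<'E'
from go import to
from h import *
t=pickle.load(open("d2.pkl","rb"))
th=np.radians(15.6);ex=np.array([np.cos(th),np.sin(th)]);ey=np.array([-ex[1],ex[0]])
p=ray(t,np.array([(257,251),(210,195),(268,182),(305,305),(245,322)])/10-.5+[281,157],.05)[:,:2]-[.56,.215]
print((np.c_[p@ex,p@ey]*1e3).round(1))
to(.4483,-.0163,.035,82.7)
E
```

```text
[[16.8 -0.5]
 [31.5  6.3]
 [31.  -6.8]
 [ 2.5 -7.6]
 [ 2.3  6.1]]
shift mm [ 1.6  0.4 -7.9] turn 0.0 | pos [449.8 -16.8  27.1] yang 82.7 tilt 0.21 F [0.3 0.7 6.5] gap 46.5 ff 62.7 t 11.85 j6 -1.54
```

The spacer centre is 16.8 mm in and 0.5 mm off the middle, so it's home. The tile is gripped; next I lift it and check.

Request:
servo_tool(
  commands=[
    [[0, 0, -0.01, 0, 0.04], [0, 0, -0.03, 0, 0.04], [0, 0, -0.06, 0, 0.04], [0, 0, -0.075, 0, 0.04], [0, 0, -0.075, 0, 0.04]],
  ],
)

```text
clock: 12.35
position: [0.4498, -0.0172, 0.1032]
orientation: [0.199, 3.13, -0.001]
force: [-0.1, -0.9, -1.3]
finger_gap: 0.0463
finger_force: 61.9
```

```bash
python3 go.py .533 .2075 .1 105.6; python3 - <<'E'
from h import *
from station import bot
s=bot.capture("side");t=bot.capture("top")
u=proj(s,[.449,-.016,.1])[0].astype(int);print(u)
x0,y0=u-[40,45]
for k in blobs(s,(x0,y0,x0+80,y0+90),(0,0,120),(180,45,255))[:2]:
    e=cv2.approxPolyDP(np.float32(k),2,True)[:,0];print(e.round(1).tolist())
# expected corners if tile bottom lifted to ~.075
th=np.radians(-7.3);ex=np.array([np.cos(th),np.sin(th),0]);ey=np.array([-ex[1],ex[0],0])
for sx in(-8,8):
  for sy in(-24,24):
    for z in(.075,.131):print(sx,sy,z,proj(s,np.array([.4498,-.0168,z])+(ex*sx+ey*sy)/1e3).round(1)[0])
E
```

```text
shift mm [-54.1 233.4   3.5] turn -22.9 | pos [449.8 -17.2 103.2] yang 82.7 tilt 0.3 F [-0.1 -0.9 -1.3] gap 46.3 ff 61.9 t 12.35 j6 -1.54
[372 271]
[[368.3999938964844, 245.89999389648438], [360.8999938964844, 248.89999389648438], [360.8999938964844, 275.8999938964844], [378.8999938964844, 293.3999938964844], [383.8999938964844, 291.1000061035156], [385.3999938964844, 282.3999938964844], [380.8999938964844, 276.8999938964844], [382.1000061035156, 263.8999938964844], [379.3999938964844, 262.8999938964844], [377.3999938964844, 267.8999938964844], [377.8999938964844, 254.39999389648438]]
[[394.1000061035156, 225.60000610351562], [405.3999938964844, 239.39999389648438], [409.3999938964844, 237.60000610351562], [405.8999938964844, 229.60000610351562], [400.3999938964844, 225.60000610351562]]
-8 -24 0.075 [376.6 295.2]
-8 -24 0.131 [379.  267.2]
-8 24 0.075 [359.6 275.6]
-8 24 0.131 [361.  248.2]
8 -24 0.075 [385.4 291.6]
8 -24 0.131 [388.2 263.6]
8 24 0.075 [368.1 272.3]
8 24 0.131 [369.9 245. ]
```

The tile's corners match the forecast: held upright, bottom about 28 mm below the TCP. I'll carry it over to the front of the wide gauge.

Request:
servo_tool(
  commands=[
    [[-0.054, 0.233, 0, -22.9, 0.04], [-0.054, 0.233, 0, -22.9, 0.04], [-0.054, 0.233, 0, -22.9, 0.04], [-0.054, 0.233, 0, -22.9, 0.04], [-0.054, 0.233, 0, -22.9, 0.04], [-0.054, 0.233, 0, -22.9, 0.04], [-0.054, 0.233, 0, -22.9, 0.04], [-0.054, 0.233, 0, -22.9, 0.04], [-0.054, 0.233, 0, -22.9, 0.04]],
  ],
)

```text
clock: 13.35
position: [0.5299, 0.206, 0.0996]
orientation: [0.425, -3.111, 0.001]
force: [0.2, -0.0, -1.7]
finger_gap: 0.0466
finger_force: 62.4
```

```bash
python3 go.py .533 .2075 .037 105.6; python3 - <<'E'
from h import *
from station import bot
s=bot.capture("side");o=bot.observe()["position"]
P=np.array(o);P[2]-=.0277
th=np.radians(15.6);ex=np.array([np.cos(th),np.sin(th),0]);ey=np.array([-ex[1],ex[0],0])
for sx in(-8,8):
  for sy in(-24,24):
    for z in(0,.056):print(sx,sy,z,proj(s,P+[0,0,z]+(ex*sx+ey*sy)/1e3).round(1)[0])
u=proj(s,P+[0,0,.028])[0].astype(int);x0,y0=u-[35,35]
for k in blobs(s,(x0,y0,x0+70,y0+70),(0,0,120),(180,45,255))[:2]:
    print(cv2.approxPolyDP(np.float32(k),1.5,True)[:,0].round(1).tolist())
E
```

```text
shift mm [-3.5  0.7 62.6] turn -0.0 | pos [529.9 206.   99.6] yang 105.6 tilt 0.12 F [ 0.2 -0.  -1.7] gap 46.6 ff 62.4 t 13.35 j6 -1.52
-8 -24 0 [337.1 210. ]
-8 -24 0.056 [337.4 185.7]
-8 24 0 [318.6 201.8]
-8 24 0.056 [318.1 177.9]
8 -24 0 [342.  206.5]
8 -24 0.056 [342.5 182.4]
8 24 0 [323.5 198.5]
8 24 0.056 [323.2 174.8]
[[318.1000061035156, 178.60000610351562], [319.3999938964844, 201.60000610351562], [332.1000061035156, 207.10000610351562], [333.8999938964844, 212.89999389648438], [345.6000061035156, 216.60000610351562], [357.8999938964844, 206.10000610351562], [360.6000061035156, 210.89999389648438], [357.6000061035156, 214.39999389648438], [363.1000061035156, 213.10000610351562], [363.1000061035156, 210.39999389648438], [358.1000061035156, 207.89999389648438], [358.6000061035156, 203.10000610351562], [347.1000061035156, 198.39999389648438], [340.8999938964844, 200.39999389648438], [339.1000061035156, 181.10000610351562], [336.8999938964844, 180.89999389648438], [336.3999938964844, 194.89999389648438], [335.8999938964844, 181.60000610351562], [323.3999938964844, 175.89999389648438]]
[[294.6000061035156, 156.60000610351562], [294.6000061035156, 167.39999389648438], [303.6000061035156, 164.39999389648438], [306.1000061035156, 167.60000610351562], [311.1000061035156, 167.60000610351562], [304.6000061035156, 163.39999389648438], [301.6000061035156, 158.39999389648438], [302.8999938964844, 156.60000610351562]]
```

Request:
servo_tool(
  commands=[
    [[0, 0, 0.025, 0, 0.04], [0, 0, 0.05, 0, 0.04], [0, 0, 0.062, 0, 0.04], [0, 0, 0.062, 0, 0.04], [-0.005, 0, 0.062, 0, 0.04], [-0.01, 0, 0.062, 0, 0.04], [-0.015, 0, 0.062, 0, 0.04], [-0.019, 0, 0.062, 0, 0.04], [-0.019, 0, 0.062, 0, 0.04]],
  ],
)

```text
clock: 14.3
position: [0.5506, 0.213, 0.0393]
orientation: [-0.427, 3.111, 0.001]
force: [-0.2, 0.5, -1.3]
finger_gap: 0.0467
finger_force: 62.4
```

```bash
python3 go.py .5523 .2129 .037 105.6
```

```text
shift mm [-1.6 -0.6  2.3] turn 0.0 | pos [550.6 213.   39.3] yang 105.6 tilt 0.11 F [-0.2  0.5 -1.3] gap 46.7 ff 62.4 t 14.3 j6 -1.52
```

Request:
servo_tool(
  commands=[
    [[-0.001, 0, 0.002, 0, 0.04], [-0.002, 0, 0.002, 0, 0.04], [-0.003, 0, 0.002, 0, 0.04], [-0.004, 0, 0.002, 0, 0.04], [-0.004, 0, 0.002, 0, 0.04], [-0.004, 0, 0.002, 0, 0.04]],
  ],
)

```text
clock: 14.9
position: [0.5531, 0.2137, 0.0365]
orientation: [0.428, -3.112, 0.0]
force: [-0.9, 0.1, -1.1]
finger_gap: 0.0468
finger_force: 62.4
```

```bash
python3 go.py .5523 .2129 .037 105.6
```

```text
shift mm [ 1.  -0.5 -0.5] turn 0.0 | pos [553.1 213.7  36.5] yang 105.6 tilt 0.0 F [-0.9  0.1 -1.1] gap 46.8 ff 62.4 t 14.9 j6 -1.52
```

Request:
servo_tool(
  commands=[
    [[-0.001, 0, 0, 0, 0.04], [-0.002, 0, 0, 0, 0.04], [-0.003, 0, 0, 0, 0.04], [-0.003, 0, 0, 0, 0.04], [-0.003, 0, 0, 0, 0.04]],
  ],
)

```text
clock: 15.4
position: [0.5537, 0.2138, 0.0356]
orientation: [0.427, -3.107, 0.001]
force: [-5.3, -1.6, 1.6]
finger_gap: 0.0471
finger_force: 62.7
```

```bash
python3 go.py .5523 .2129 .037 105.6
```

```text
shift mm [ 1.6 -0.5 -1.4] turn 0.1 | pos [553.7 213.8  35.6] yang 105.7 tilt 0.29 F [-5.3 -1.6  1.6] gap 47.1 ff 62.7 t 15.4 j6 -1.52
```

Request:
servo_tool(
  commands=[
    [[-0.001, 0, 0, 0, 0.04], [-0.002, 0, 0, 0, 0.04], [-0.002, 0, 0, 0, 0.04], [-0.002, 0, 0, 0, 0.04], [-0.002, 0, 0, 0, 0.04], [-0.002, 0, 0, 0, 0.04]],
  ],
)

```text
clock: 16.0
position: [0.5538, 0.2138, 0.0351]
orientation: [0.427, -3.104, 0.002]
force: [-9.5, -3.4, 2.7]
finger_gap: 0.0472
finger_force: 62.9
```

```bash
python3 go.py .5523 .2129 .037 105.6; python3 - <<'E'
from h import *
from station import bot
s=bot.capture("side")
th=np.radians(15.6);ex=np.array([np.cos(th),np.sin(th),0]);ey=np.array([-ex[1],ex[0],0])
P=np.array([.5612,.2153,.0079])-ex*.008
for sx in(-8,8):
  for sy in(-24,24):
    for z in(0,.056):print(sx,sy,z,proj(s,P+[0,0,z]+(ex*sx+ey*sy)/1e3).round(1)[0])
x0,y0=310,165
for k in blobs(s,(x0,y0,x0+70,y0+70),(0,0,110),(180,50,255))[:2]:
    print(cv2.approxPolyDP(np.float32(k),1.2,True)[:,0].round(1).tolist())
E
```

```text
shift mm [ 1.7 -0.4 -1.9] turn 0.1 | pos [553.8 213.8  35.1] yang 105.7 tilt 0.51 F [-9.5 -3.4  2.7] gap 47.2 ff 62.9 t 16.0 j6 -1.52
-8 -24 0 [343.8 230.1]
-8 -24 0.056 [344.3 208.1]
-8 24 0 [326.1 221.8]
-8 24 0.056 [325.9 200.1]
8 -24 0 [348.3 226.6]
8 -24 0.056 [349.  204.7]
8 24 0 [330.7 218.5]
8 24 0.056 [330.7 196.9]
[[325.6000061035156, 199.89999389648438], [326.6000061035156, 221.39999389648438], [342.6000061035156, 229.60000610351562], [363.1000061035156, 213.60000610351562], [363.1000061035156, 210.10000610351562], [358.3999938964844, 208.10000610351562], [356.8999938964844, 202.39999389648438], [353.6000061035156, 205.60000610351562], [355.8999938964844, 212.10000610351562], [349.8999938964844, 217.39999389648438], [346.6000061035156, 215.10000610351562], [346.6000061035156, 204.10000610351562], [343.8999938964844, 203.39999389648438], [344.1000061035156, 201.10000610351562], [339.3999938964844, 202.10000610351562], [331.1000061035156, 197.60000610351562]]
[[365.3999938964844, 189.60000610351562], [363.8999938964844, 196.39999389648438], [369.1000061035156, 197.10000610351562], [369.6000061035156, 192.60000610351562]]
```

The tile is pressed with about 10 N, and its corners are within a pixel or so of the upright, centred pose, about 8 mm clear of the bench. I'm handing in.

```bash
python3 -c "
from station import bot
print(bot.job_done())"
```

```text
the job is handed in; nothing more can be done
None
```

The job is handed in, with no verdict returned: by my measurements the spacer is fully home in the wide gauge and released, and the tile is gripped and pressed upright and centred on that gauge's front at about 10 N, about 8 mm off the bench.

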